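Bolt down the leak-test chamber and arm its pump

ROBOT

A 6-joint arm with a two-finger parallel gripper is mounted at the origin on the work surface. World frame = base frame: x ahead of the robot, y to its left, z up, the work surface at z = 0. Lengths are in m, angles in rad, forces in N, time in s.
With the tool pointing down it reaches from about 0.425 to 0.95 m from the base axis. Payload 3.5 kg.
Tool frame: the origin (TCP) lies between the finger pads; the fingertips stand 14 mm ahead of it and the grasp point (between the pads) lies 5 mm behind it; z points along the fingers, y is the line along which they close (so a half turn about z gives the same grasp; the last joint's range is limited). The gripper opens to 85 mm and grips with 20 to 120 N. Pads are 22 mm wide; open, the fingers measure 114 mm over their backs; the gripper's body (76 mm by 85 mm) begins 54 mm behind the grasp point. The pads swing forward as they close: fully open they stand 13 mm farther back than shut.
Start: joints at [0.996, 0.286, 1.577, -0, 1.279, -0.15], TCP at [0.278, 0.615, 0.245] pointing down, gripper open.
Joint ranges: [-2.77, 2.77], [-0.9, 2.22], [0.21, 2.48], [-1.53, 4.67], [0.24, 2.81], [-2.84, 2.84]. Speed limits (rad/s): [2.79, 2.79, 3.14, 3.14, 3.14, 3.14].

INTERFACE

Orientations are given as a unit quaternion [x, y, z, w].
In Python, from plant import * gives the robot as it stands.
- The arm moves only by the tool step_arm, never from a script. Its argument "commands" is a list of rows, each an object of numbers: "gripper": the gripper's target within -1 to 1 (shut at 1, half-way at 0, fully open at -1); "x", "y", "z": the shift along the tool's x, y, z in mm; "spin": the turn about the tool's z in degrees. A call has exactly 10 rows; each row shifts and turns the commanded pose from where the row before left it, along the tool's axes as they then stand; what a row does not reach is not made up. A row lasts 1/10 s, in which the tool goes at most 50 mm and 8.59 degrees, less where a joint would pass 70% of its speed; a pose out of reach is approached as far as the arm can. A call with a gripper value outside its range is refused whole. The fingers move at their own pace and stop on an object; "force" is the grip in N (left out, the last holds). Time passes only in rows, so rows that do not move let the fingers close, or fill a call up. It gives the time, the measured TCP pose, the force, the opening and the grip force at its end, in the units of the state.
- get_state(): the state, without advancing time (a new reading comes with each control period).
- read_camera(name): name is "side" or "top" or "wrist"; returns a dict with "color" (384x512x3 uint8, red, green, blue), "z_map" (384x512 float32, m along the optical axis (not along the pixel's ray), 0 where there is no reading), "fx", "fy", "cx", "cy" (pixels), "eye" and "attitude" of the camera in the world; the wrist camera has in their place "mount" (4x4, takes a point from camera to tool coordinates, whose origin is the TCP and whose axes are the flange's). Camera axes: x right, y up, looking along -z (the intrinsics and any distortion apply to the point x, -y, -z); pixel columns grow to the right and rows downward; lengths in m; the calibration is good to about 2 mm. A picture is of the moment at which its call begins: read the wrist's pose just before it.
- sign_off(): hands the job in; it is judged then, once.
The state is a dict: "time": time; "qpos": joint angles; "dq": joint speeds; "joint_efforts": joint torques, N m; "eef_pos": TCP position; "tcp_rot": TCP orientation; "contact_force": force on the tool from outside, world axes, zero at the start; "wrist_torque": the same for the moment, N m; "opening": opening from 0.0 (shut) to 1.0 (fully open); "finger_force": force on a finger pad.
Only numpy, scipy, OpenCV 4.12 (cv2) and the standard library are available. Lean on these libraries where they do the work, as an engineer would, in place of code of your own. Each camera call takes 0.05 s, during which the arm holds its last target. There are 200 camera calls.

TASK

Get the leak tester ready for its run: first turn both wing knobs on the chamber's lid clockwise until they come up against their stops. Only then lift the switch guard on the blue console, throw the toggle under it over to the other side (towards the guard's hinge) to arm the pump, and close the guard fully down over it again. Leave the bottle, the beaker and the wrench where they are.

Things in the scene. Friction and masses are not known exactly. Their poses are not given: they have to be found in the camera images.
- console: Blue sheet-metal controller fixed to the bench, 220 (x) by 300 (y) mm. Flat switch deck 90 mm above the bench; on its +y half (y 5 to 145 mm, x -10 to +110 mm) a hood with a sloped gauge panel rises to 150 mm. Origin: centre of the underside; x from front edge to back (away from the robot at yaw 0), y left, z up. Toggle foot at (-10, -85, 90), guard hinge at (24, -85, 98) mm.
- guard_hinge (a point): Middle of the guard's hinge pin, 8 mm above the deck at the guard's rear end; the pin runs along the console's y and this point has the console's axes. The guard is a dark steel hood 44 mm wide, open below. Shut, its top is 45 mm above the deck, from 14 to 66 mm in front of the hinge, where its front wall comes down to the deck.
- guard_lip (a point): Middle of the front edge of the guard's finger lip; swings with the guard. Its 3 mm top plate runs on 18 mm past the front wall as the lip: edge 84 mm in front of the hinge, 42 mm free height beneath, open at the front and sides; a shut fingertip tilted forward goes under it to lift. Fully open, the lip stands 84 mm above the deck, 51 mm behind the hinge, its outer face to the rear.
- guard (a joint): Guard angle in rad: 0 shut, 1.75 fully open (just past upright, leaning back to the console's +x). The hinge is stiff: the guard stays at any angle where it is left; about 0.7 N at the lip moves it.
- toggle_tip (a point): Centre of the end of the toggle's steel bat handle, 9 mm thick, 28 mm from its pivot, which is 8 mm above the deck and 34 mm in front of the guard's hinge. It is 33 mm above the deck at both ends of its throw; off, it is 12 mm to the lip side of the pivot. A bushing 13 mm wide and 9 mm high surrounds the pivot.
- toggle (a joint): Toggle angle in rad: 0 leaning to the lip side (off, as at the start), 0.9 leaning to the hinge side (armed). It snaps over: past 0.45 it runs to the far end by itself. About 1.5 N at the tip moves it.
- chamber: Round metal test chamber fixed to the bench: 136 mm across, lid top at 117 mm, a capped coupler in the middle of the lid (to 138 mm) and a relief valve 36 mm to its +x side (to 132 mm). Ears on its +y and -y sides carry the wing knobs 78 mm from the centre; ear tops at 109 mm. Origin: centre of the underside, z up, y towards the left knob.
- knob_left_grip (a point): Centre of the grip bar of the wing knob on the chamber's +y ear: black bar 54 mm long (this point's x axis), 13 mm thick (its y axis), 22 mm high, its centre 140 mm above the bench and 31 mm above the ear; it turns about the vertical through this point.
- knob_left (a joint): Angle of the left wing knob in rad; grows as it is turned clockwise seen from above; end stop (tight) at 1.6, where the bar stands square to the line that joins the two knobs. It stays where it is left; about 0.06 N m turns it.
- knob_right_grip (a point): The same point of the wing knob on the chamber's -y ear.
- knob_right (a joint): Angle of the right wing knob, in the same way: clockwise grows, end stop (tight) at 1.6.
- bottle_mid (a point): Bystander: loose glass lab bottle with blue cap, 70 mm wide, 150 mm tall; point half-way up.
- beaker_mid (a point): Bystander: loose glass beaker, 72 mm wide, 95 mm tall; point half-way up.
- wrench_grip (a point): Bystander: loose steel wrench, 180 mm long, lying flat; point on its handle.
Not all that is in view belongs to the job. Of the things like the chamber, leave any that is brown or green; of the rest the larger one is meant.

How it is judged:
On the way, in this order (a step that is already met when the one before it is completed fails the run):
1. both wing knobs turned to their end stops, the guard still shut (value of joint each of knob_left, knob_right above 1.5 rad and value of joint guard below 0.2 rad), for 0.1 s.
2. guard lifted (value of joint guard above 1 rad), for 0.1 s.
3. toggle thrown over (value of joint toggle above 0.8 rad), for 0.1 s.
At the end, for the whole second after the job is handed in: Both wing knobs are at their end stops (above 1.5 of 1.6 rad), the toggle is thrown to the hinge side (above 0.8 of 0.9 rad), and the guard is shut (below 0.08 rad) and at rest (value of joint each of knob_left, knob_right above 1.5 rad and value of joint toggle above 0.8 rad and value of joint guard below 0.08 rad and velocity of joint guard between -0.05 and 0.05 rad/s); the robot touches nothing.
It fails at once if the bottle is shifted by more than 30 mm or knocked over (distance of bottle_mid from where it was at the start of the episode above 0.03 m).
It fails at once if the beaker is shifted by more than 30 mm or knocked over (distance of beaker_mid from where it was at the start of the episode above 0.03 m).
It fails at once if the wrench is shifted by more than 30 mm (distance of wrench_grip from where it was at the start of the episode above 0.03 m).
It also fails if it takes over 72 s, if anything falls off the work surface, if the arm or the gripper's body presses on something with over 40 N, if the wrist force passes 120 N, or if a joint passes its speed limit or range.

## Working session

There is one attempt and no reset: what is moved stays moved. The work goes in short steps, Python scripts to look and compute and a tool call to move; the robot and the scene stay as the last step left them, time stands still between calls to the robot, and variables do not carry over. Pictures are saved under pics/ and viewed, at most 10 in all, crops included, and the job is handed in when it is done.

Besides the shell and the picture viewer there is one more tool, called after "Request:" as name(argument=value, ...) on one line, values as JSON. step_arm: Moves the arm, as the interface text tells. Its arguments: {"type":"object","properties":{"commands":{"type":"array"},"force":{"type":"number"}},"required":["commands"]}

```bash
ls; mkdir -p pics; cat > h.py <<'E'
from plant import *
import numpy as np, cv2
from scipy.spatial.transform import Rotation as R
def cloud(name):
    s=get_state(); c=read_camera(name)
    z=c["z_map"]; v,u=np.mgrid[:z.shape[0],:z.shape[1]]
    P=np.stack([(u-c["cx"])/c["fx"]*z,-(v-c["cy"])/c["fy"]*z,-z],-1)
    if name=="wrist":
        M=np.array(c["mount"]); P=P@M[:3,:3].T+M[:3,3]
        P=P@R.from_quat(s["tcp_rot"]).as_matrix().T+np.array(s["eef_pos"])
    else:
        a=np.array(c["attitude"]); A=R.from_quat(a).as_matrix() if a.size==4 else a.reshape(3,3)
        P=P@A.T+np.array(c["eye"])
    P[z==0]=np.nan
    return c,P
def save(c,f,box=None,scale=1):
    im=c["color"][...,::-1]
    if box: im=im[box[1]:box[3],box[0]:box[2]]
    cv2.imwrite(f,cv2.resize(im,None,fx=scale,fy=scale,interpolation=cv2.INTER_CUBIC))
E
python3 - <<'E'
from h import *
for n in ("top","side"):
    c,P=cloud(n); save(c,f"pics/{n}0.png",scale=1.5); np.save(n+"P.npy",P)
    print({k:(v if np.size(v)<17 else np.shape(v)) for k,v in c.items()})
print(get_state())
E
```

```text
pics
{'color': (384, 512, 3), 'z_map': (384, 512), 'fx': 359.8788645778904, 'fy': 359.8788645778904, 'cx': 258.09325455789207, 'cy': 188.13163743519937, 'eye': array([ 0.49223337, -0.00147801,  1.28777026]), 'attitude': array([ 0.02913722, -0.01838155, -0.69971392,  0.71359202])}
{'color': (384, 512, 3), 'z_map': (384, 512), 'fx': 428.76587720107335, 'fy': 428.76587720107335, 'cx': 250.67150706615828, 'cy': 194.82974603900396, 'eye': array([ 0.26291792, -0.95116027,  0.91457647]), 'attitude': array([ 0.42479049, -0.0688929 , -0.12674843,  0.89372347])}
{'time': 0.1, 'qpos': array([ 9.96004357e-01,  2.87125533e-01,  1.57804782e+00, -1.93274118e-05,
        1.27858197e+00, -1.50010655e-01]), 'dq': array([ 0.00125655, -0.00034585, -0.0030503 ,  0.00107009, -0.00055079,
       -0.00072754]), 'joint_efforts': array([ 1.79978921e-03, -4.07299554e+01, -2.93697202e+01, -8.17527166e-05,
        3.40861683e-03,  2.97484362e-06]), 'eef_pos': array([0.27785378, 0.61453795, 0.24404382]), 'tcp_rot': array([ 2.10794585e-01,  9.77529781e-01, -1.01438017e-03, -3.74705422e-04]), 'contact_force': array([-0.13644131, -0.09339455,  0.31750578]), 'wrist_torque': array([-0.00801361,  0.01223252, -0.0813327 ]), 'finger_force': 0.0, 'opening': 1.0014502996926766}
```

View pics/top0.png

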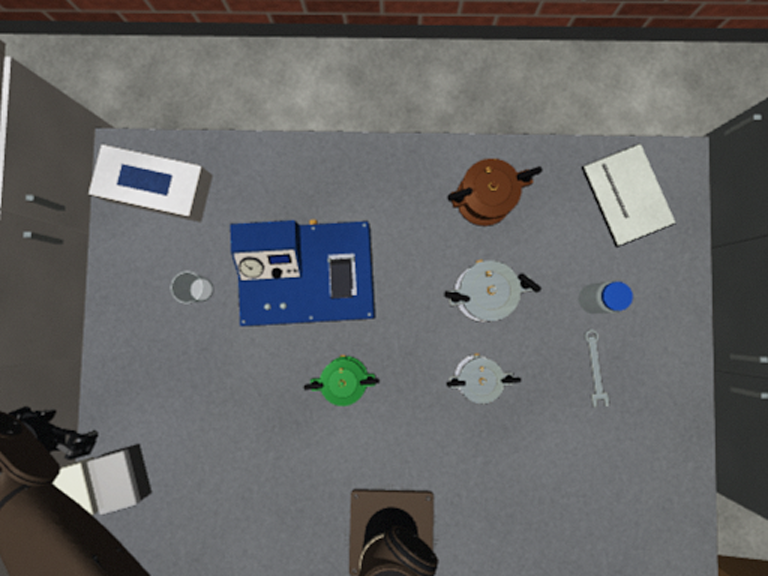

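View pics/side0.png

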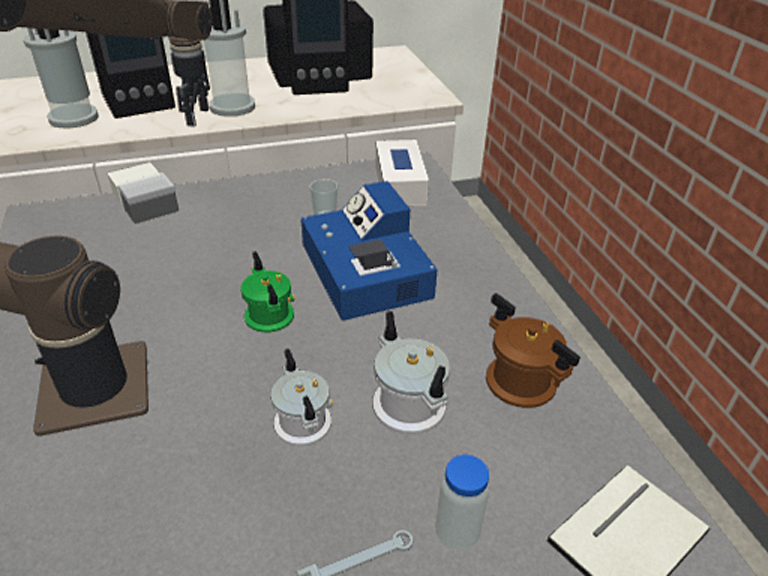

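The top view shows the big silver chamber at about (490,290) with knobs at (457,296) and (530,283). The console is at about (305,273) with the guard at (342,277), the bottle at (615,296), the wrench at (597,370) and the beaker at (190,288). The brown, green and small silver chambers are decoys. Next I'll measure these positions.

```bash
cat > m.py <<'E'
from h import *
c,P=cloud("top"); g=c["color"].astype(int); X=P.reshape(-1,3); C=g.reshape(-1,3)
def rng(u0,v0,u1,v1):
    m=np.zeros(g.shape[:2],bool); m[int(v0/1.5):int(v1/1.5),int(u0/1.5):int(u1/1.5)]=1; return m.ravel()
dark=C.max(1)<60
for n,b in (("L",(438,280,474,312)),("R",(512,266,548,300))):
    m=rng(*b)&dark&(X[:,2]>.125); q=X[m]; r=cv2.minAreaRect((q[:,:2]*1000).astype(np.float32))
    w,V=np.linalg.eigh(np.cov(q[:,:2].T)); d=V[:,1]
    print(n,m.sum(),np.median(q,0),"rect",r,"axis",np.degrees(np.arctan2(d[1],d[0])))
m=rng(440,250,545,330)&(X[:,2]>.108)&(X[:,2]<.124)&(C.min(1)>110); q=X[m]; print("lid",m.sum(),cv2.minEnclosingCircle((q[:,:2]*1000).astype(np.float32)),q.mean(0))
m=rng(225,215,380,335)&(abs(X[:,2]-.09)<.006)&(C[:,2]>C[:,0]+40); q=X[m]
r=cv2.minAreaRect((q[:,:2]*1000).astype(np.float32)); print("deck",r,np.median(q[:,2]))
m=rng(322,250,360,302)&(X[:,2]>.122)&(X[:,2]<.15); q=X[m]; print("guardtop",m.sum(),cv2.minAreaRect((q[:,:2]*1000).astype(np.float32)),np.median(q[:,2]))
for n,b,z in (("bottle",(575,275,640,320),.05),("beaker",(165,265,218,310),.02),("brown",(445,150,545,230),.05),("wrench",(580,320,615,412),.003)):
    m=rng(*b)&(X[:,2]>z); q=X[m]; print(n,m.sum(),q.min(0),q.max(0))
E
python3 m.py
```

```text
L 67 [ 0.54292581 -0.12905109  0.14944534] rect ((542.5744018554688, -130.58953857421875), (47.9659423828125, 16.694652557373047), 85.52314758300781) axis 78.97498639410466
R 79 [ 0.57175938 -0.28046308  0.14907168] rect ((573.156982421875, -281.6021423339844), (50.136070251464844, 15.158061981201172), 51.37563705444336) axis 52.80035761268551
lid 1080 ((546.5630493164062, -203.5661163330078), 80.94268798828125) [ 0.55644908 -0.20807092  0.11320827]
deck ((590.129150390625, 203.7607879638672), (217.57598876953125, 299.03778076171875), 4.5887861251831055) 0.08924225255295792
guardtop 332 ((573.6473999023438, 116.0443115234375), (77.67120361328125, 45.17967224121094), 4.847503185272217) 0.13403402293399558
bottle 553 [ 0.51561999 -0.4972941   0.05092267] [ 0.58220346 -0.432204    0.15583364]
beaker 351 [0.51745213 0.42804007 0.02053096] [0.58798293 0.49923745 0.0996456 ]
brown 1479 [ 0.71997271 -0.30803969  0.08772161] [ 0.85084929 -0.11064509  0.15723464]
wrench 389 [ 0.29016971 -0.51698146  0.00300458] [ 0.50052306 -0.43500674  0.01329309]
```

Both knobs agree with the model: they measure 154 mm apart against a nominal 156 mm. The chamber yaw is about 11°. The left bar has about 70° still to turn and the right about 41°. The console yaw is about 4.7°, with the guard where it should be. I'm moving over the left knob.

Request:
step_arm(commands=[{"x": -34.3, "y": -35.6}, {"x": -34.3, "y": -35.6}, {"x": -34.3, "y": -35.6}, {"x": -34.3, "y": -35.6}, {"x": -34.3, "y": -35.6}, {"x": -34.3, "y": -35.6}, {"x": -34.3, "y": -35.6}, {"x": -34.3, "y": -35.6}, {"x": -34.3, "y": -35.6}, {"x": -34.3, "y": -35.6}])

```text
invalid input
```

Request:
step_arm(commands=[{"x": -34.3, "y": -35.6}, {"x": -34.3, "y": -35.6}, {"x": -34.3, "y": -35.6}, {"x": -34.3, "y": -35.6}, {"x": -34.3, "y": -35.6}, {"x": -34.3, "y": -35.6}, {"spin": 8.5}, {"spin": 8.5}, {"spin": 8.5}, {"spin": 8.5}])

```text
invalid input
```

Request:
step_arm(commands=[{"spin": 8.4}, {"spin": 8.4}, {"spin": 8.4}, {"spin": 8.4}, {"spin": 8}, {}, {}, {}, {}, {}])

```text
invalid input
```

```bash
cat > look.py <<'E'
import sys
from h import *
s=get_state(); print(s["time"],s["eef_pos"],s["tcp_rot"],s["opening"],s["contact_force"])
c,P=cloud("wrist"); save(c,sys.argv[1],scale=1.5); np.save("wP.npy",P); np.save("wC.npy",c["color"])
print(np.round(c["mount"],3).tolist())
RT=R.from_quat(s["tcp_rot"]).as_matrix(); print("tool y deg",np.degrees(np.arctan2(RT[1,1],RT[0,1])))
X=P.reshape(-1,3); C=c["color"].reshape(-1,3)
for n,o in (("L",(.543,-.130)),("R",(.573,-.281))):
    m=(np.hypot(X[:,0]-o[0],X[:,1]-o[1])<.04)&(C.max(1)<70)&(X[:,2]>.143)&(X[:,2]<.156)
    if m.sum()<30: continue
    q=X[m]; w,V=np.linalg.eigh(np.cov(q[:,:2].T)); d=V[:,1]
    print(n,m.sum(),q[:,2].mean(),cv2.minAreaRect((q[:,:2]*1000).astype(np.float32)),np.degrees(np.arctan2(d[1],d[0])))
E
python3 look.py pics/w1.png
```

```text
0.15 [0.27792227 0.61460346 0.24423513] [ 2.10815727e-01  9.77525382e-01 -8.69880929e-04 -3.15873566e-04] 1.0003262158009938 [ 0.48531069 -0.40304935 -0.49078676]
[[0.0, 0.964, 0.265, 0.067], [1.0, 0.0, -0.001, -0.001], [-0.001, 0.265, -0.964, -0.129], [0.0, 0.0, 0.0, 1.0]]
tool y deg 65.6596821248589
```

The calls were refused, so a row probably needs every field. I'll retry with complete rows.

Request:
step_arm(commands=[{"gripper": -1, "x": -34.3, "y": -35.6, "z": 0, "spin": 0}, {"gripper": -1, "x": -34.3, "y": -35.6, "z": 0, "spin": 0}, {"gripper": -1, "x": -34.3, "y": -35.6, "z": 0, "spin": 0}, {"gripper": -1, "x": -34.3, "y": -35.6, "z": 0, "spin": 0}, {"gripper": -1, "x": -34.3, "y": -35.6, "z": 0, "spin": 0}, {"gripper": -1, "x": -34.3, "y": -35.6, "z": 0, "spin": 0}, {"gripper": -1, "x": -34.3, "y": -35.6, "z": 0, "spin": 0}, {"gripper": -1, "x": -34.3, "y": -35.6, "z": 0, "spin": 0}, {"gripper": -1, "x": -34.3, "y": -35.6, "z": 0, "spin": 0}, {"gripper": -1, "x": -34.3, "y": -35.6, "z": 0, "spin": 0}])

```text
time: 1.2
eef_pos: [0.4441, 0.1474, 0.2454]
tcp_rot: [0.211, 0.978, 0.0, 0.0]
contact_force: [1.5, 0.7, -0.7]
opening: 1.001
finger_force: 0.0
```

Request:
step_arm(commands=[{"gripper": -1, "x": -34.3, "y": -35.6, "z": 0, "spin": 0}, {"gripper": -1, "x": -34.3, "y": -35.6, "z": 0, "spin": 0}, {"gripper": -1, "x": -34.3, "y": -35.6, "z": 0, "spin": 0}, {"gripper": -1, "x": -34.3, "y": -35.6, "z": 0, "spin": 0}, {"gripper": -1, "x": -34.3, "y": -35.6, "z": 0, "spin": 0}, {"gripper": -1, "x": -34.3, "y": -35.6, "z": 0, "spin": 0}, {"gripper": -1, "x": 0, "y": 0, "z": 0, "spin": 8.5}, {"gripper": -1, "x": 0, "y": 0, "z": 0, "spin": 8.5}, {"gripper": -1, "x": 0, "y": 0, "z": 0, "spin": 8.5}, {"gripper": -1, "x": 0, "y": 0, "z": 0, "spin": 8.5}])

```text
time: 2.2
eef_pos: [0.5432, -0.1304, 0.245]
tcp_rot: [0.49, 0.872, -0.0, -0.0]
contact_force: [-0.3, -0.5, 0.1]
opening: 1.0
finger_force: 0.0
```

Request:
step_arm(commands=[{"gripper": -1, "x": 0, "y": 0, "z": 0, "spin": 8.4}, {"gripper": -1, "x": 0, "y": 0, "z": 0, "spin": 8.4}, {"gripper": -1, "x": 0, "y": 0, "z": 0, "spin": 8.4}, {"gripper": -1, "x": 0, "y": 0, "z": 0, "spin": 8.4}, {"gripper": -1, "x": 0, "y": 0, "z": 0, "spin": 8}, {"gripper": -1, "x": 0, "y": 0, "z": 0, "spin": 0}, {"gripper": -1, "x": 0, "y": 0, "z": 0, "spin": 0}, {"gripper": -1, "x": 0, "y": 0, "z": 0, "spin": 0}, {"gripper": -1, "x": 0, "y": 0, "z": 0, "spin": 0}, {"gripper": -1, "x": 0, "y": 0, "z": 0, "spin": 0}])

```text
time: 3.2
eef_pos: [0.5434, -0.1301, 0.2453]
tcp_rot: [0.765, 0.643, -0.0, -0.0]
contact_force: [0.5, 0.3, -0.9]
opening: 0.996
finger_force: 0.0
```

```bash
python3 look.py pics/w1.png
```

```text
3.2 [ 0.54341392 -0.13014065  0.24532518] [ 7.65453557e-01  6.43491144e-01 -8.10344267e-06 -4.36913798e-06] 0.9962406834226882 [ 0.52686195  0.29840013 -0.93902094]
[[0.0, 0.964, 0.265, 0.066], [1.0, -0.0, 0.0, -0.0], [0.0, 0.265, -0.964, -0.129], [0.0, 0.0, 0.0, 1.0]]
tool y deg -9.89471867160154
L 783 0.15037789601820012 ((544.072021484375, -129.64785766601562), (51.77543640136719, 12.479104042053223), 79.77207946777344) 77.8208918629883
R 164 0.14832068915821364 ((586.7060546875, -266.62286376953125), (15.58127212524414, 12.048652648925781), 59.34293746948242) -159.32138017914636
```

View pics/w1.png

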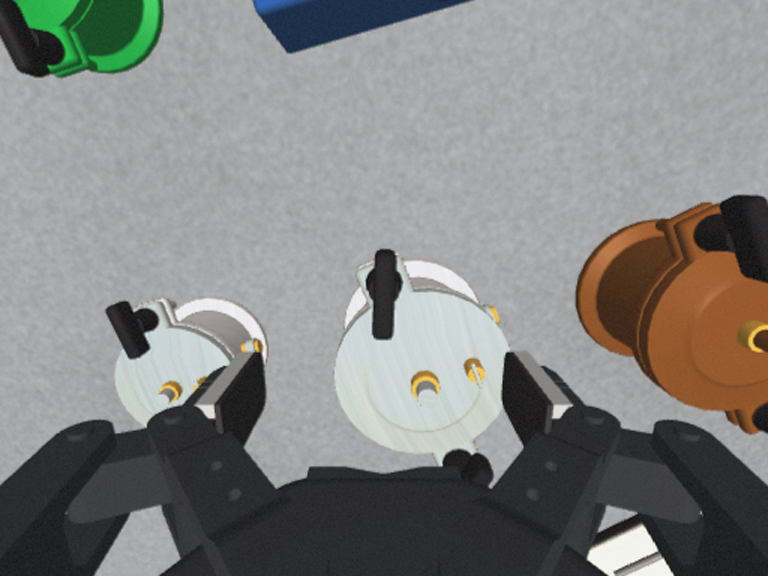

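The left bar at px (384,295) is centred between the fingers and aligned, with its axis at 79.8°. I'll descend, grip and turn.

Request:
step_arm(commands=[{"gripper": -1, "x": 0, "y": 0, "z": 35, "spin": 0}, {"gripper": -1, "x": 0, "y": 0, "z": 35, "spin": 0}, {"gripper": -1, "x": 0, "y": 0, "z": 25, "spin": 0}, {"gripper": -1, "x": 0, "y": 0, "z": 10, "spin": 0}, {"gripper": 1, "x": 0, "y": 0, "z": 0, "spin": 0}, {"gripper": 1, "x": 0, "y": 0, "z": 0, "spin": 0}, {"gripper": 1, "x": 0, "y": 0, "z": 0, "spin": 0}, {"gripper": 1, "x": 0, "y": 0, "z": 0, "spin": 0}, {"gripper": 1, "x": 0, "y": 0, "z": 0, "spin": 0}, {"gripper": 1, "x": 0, "y": 0, "z": 0, "spin": 0}], force=40)

```text
time: 4.25
eef_pos: [0.5437, -0.1304, 0.142]
tcp_rot: [0.766, 0.643, -0.0, 0.0]
contact_force: [-2.9, 0.2, 5.2]
opening: 0.19
finger_force: 38.9
```

Request:
step_arm(commands=[{"gripper": 1, "x": 0, "y": 0, "z": 0, "spin": 7}, {"gripper": 1, "x": 0, "y": 0, "z": 0, "spin": 7}, {"gripper": 1, "x": 0, "y": 0, "z": 0, "spin": 7}, {"gripper": 1, "x": 0, "y": 0, "z": 0, "spin": 7}, {"gripper": 1, "x": 0, "y": 0, "z": 0, "spin": 7}, {"gripper": 1, "x": 0, "y": 0, "z": 0, "spin": 7}, {"gripper": 1, "x": 0, "y": 0, "z": 0, "spin": 7}, {"gripper": 1, "x": 0, "y": 0, "z": 0, "spin": 7}, {"gripper": 1, "x": 0, "y": 0, "z": 0, "spin": 7}, {"gripper": 1, "x": 0, "y": 0, "z": 0, "spin": 5}])

```text
time: 5.25
eef_pos: [0.5433, -0.1301, 0.1419]
tcp_rot: [0.995, 0.104, -0.0, -0.0]
contact_force: [-4.1, 1.6, 6.6]
opening: 0.192
finger_force: 39.1
```

```bash
cat > st.py <<'E'
from h import *
s=get_state(); M=R.from_quat(s["tcp_rot"]).as_matrix()
print(round(s["time"],2),s["eef_pos"].round(4),"tool y",np.degrees(np.arctan2(M[1,1],M[0,1])).round(2),"F",s["contact_force"].round(1),"M",s["wrist_torque"].round(2),"open",round(s["opening"],3),"q",s["qpos"].round(2))
E
python3 st.py
```

```text
5.25 [ 0.5433 -0.1301  0.1419] tool y -78.12 F [-4.1  1.6  6.6] M [0.34 0.69 0.35] open 0.192 q [-0.42  0.14  1.95 -0.    1.05  0.95]
```

Request:
step_arm(commands=[{"gripper": 1, "x": 0, "y": 0, "z": 0, "spin": 2}, {"gripper": 1, "x": 0, "y": 0, "z": 0, "spin": 2}, {"gripper": 1, "x": 0, "y": 0, "z": 0, "spin": 0}, {"gripper": 1, "x": 0, "y": 0, "z": 0, "spin": 0}, {"gripper": 1, "x": 0, "y": 0, "z": 0, "spin": 0}, {"gripper": 1, "x": 0, "y": 0, "z": 0, "spin": 0}, {"gripper": 1, "x": 0, "y": 0, "z": 0, "spin": 0}, {"gripper": 1, "x": 0, "y": 0, "z": 0, "spin": 0}, {"gripper": 1, "x": 0, "y": 0, "z": 0, "spin": 0}, {"gripper": 1, "x": 0, "y": 0, "z": 0, "spin": 0}])

```text
time: 6.25
eef_pos: [0.545, -0.1298, 0.1419]
tcp_rot: [0.998, 0.07, 0.002, -0.0]
contact_force: [3.2, 4.1, 6.0]
opening: 0.19
finger_force: 40.1
```

```bash
python3 st.py
```

```text
6.25 [ 0.545  -0.1298  0.1419] tool y -81.94 F [3.2 4.1 6. ] M [ 0.68 -0.49 -0.12] open 0.19 q [-0.42  0.14  1.95  0.    1.05  1.01]
```

Request:
step_arm(commands=[{"gripper": -1, "x": 0, "y": 0, "z": 0, "spin": 0}, {"gripper": -1, "x": 0, "y": 0, "z": 0, "spin": 0}, {"gripper": -1, "x": 0, "y": 0, "z": 0, "spin": 0}, {"gripper": -1, "x": 0, "y": 0, "z": -10, "spin": 0}, {"gripper": -1, "x": 0, "y": 0, "z": -30, "spin": 0}, {"gripper": -1, "x": 0, "y": 0, "z": -35, "spin": 0}, {"gripper": -1, "x": 0, "y": 0, "z": -30, "spin": 0}, {"gripper": -1, "x": 0, "y": 0, "z": 0, "spin": 0}, {"gripper": -1, "x": 0, "y": 0, "z": 0, "spin": 0}, {"gripper": -1, "x": 0, "y": 0, "z": 0, "spin": 0}])

```text
time: 7.25
eef_pos: [0.5426, -0.1299, 0.244]
tcp_rot: [0.998, 0.07, -0.001, -0.001]
contact_force: [0.7, -0.0, -0.1]
opening: 1.0
finger_force: 0.0
```

```bash
python3 look.py pics/w2.png
```

```text
7.25 [ 0.54262046 -0.129914    0.24400044] [ 9.97527272e-01  7.02685859e-02 -1.18123020e-03 -5.22502875e-04] 1.0000757883610154 [ 0.65539687 -0.03880149 -0.10479932]
[[0.0, 0.964, 0.266, 0.067], [1.0, -0.0, 0.001, 0.001], [0.001, 0.266, -0.964, -0.129], [0.0, 0.0, 0.0, 1.0]]
tool y deg -81.9412442172683
L 811 0.1504128817429061 ((544.3948364257812, -130.49179077148438), (52.05469512939453, 12.915462493896484), 17.223630905151367) -162.95215924359013
R 938 0.14972089328469063 ((575.8487548828125, -281.63214111328125), (52.0876579284668, 12.21703052520752), 53.303001403808594) 52.65094838221838
```

```bash
python3 - <<'E'
from h import *
P=np.load("wP.npy");C=np.load("wC.npy").astype(int)
m=(np.hypot(P[...,0]-.560,P[...,1]+.206)<.055)&(P[...,2]>.1195)&(C[...,0]>C[...,2]+40)
n,l,st,ce=cv2.connectedComponentsWithStats(m.astype(np.uint8))
for i in range(1,n):
    if st[i,4]>20: q=P[l==i]; print(st[i],q.mean(0),q[:,2].max(),cv2.minEnclosingCircle((q[:,:2]*1000).astype(np.float32)))
X=P.reshape(-1,3)
for lo in (.143,.147,.149):
  for o in ((.544,-.130),(.575,-.281)):
    q=X[(np.hypot(X[:,0]-o[0],X[:,1]-o[1])<.04)&(X[:,2]>lo)&(X[:,2]<.156)]
    r=cv2.minAreaRect((q[:,:2]*1000).astype(np.float32)); print(lo,len(q),r)
E
```

```text
[330 142  16   6  77] [ 0.59776702 -0.19759252  0.1288549 ] 0.13266731404814935 ((596.3106689453125, -198.87071228027344), 5.446273326873779)
[331 150  14   6  56] [ 0.59157717 -0.19948772  0.13086026] 0.13379664744856615 ((592.1443481445312, -198.48350524902344), 6.137115955352783)
[326 175  21  21 160] [ 0.56189524 -0.2028586   0.12570121] 0.13783505326614176 ((559.5957641601562, -206.6689910888672), 9.947309494018555)
0.143 848 ((543.4788818359375, -130.7494659423828), (53.95677185058594, 12.96566104888916), 17.21851921081543)
0.143 987 ((575.893310546875, -282.5904846191406), (53.57111358642578, 13.433919906616211), 53.303001403808594)
0.147 826 ((543.4771728515625, -130.73440551757812), (53.95565414428711, 12.942647933959961), 17.3037109375)
0.147 879 ((575.907470703125, -282.60552978515625), (53.57560348510742, 13.395332336425781), 53.427974700927734)
0.149 728 ((543.7850341796875, -130.7682647705078), (52.59381103515625, 12.133329391479492), 17.169677734375)
0.149 737 ((575.42822265625, -282.6338195800781), (52.901954650878906, 12.0107421875), 52.85564041137695)
```

View pics/w2.png

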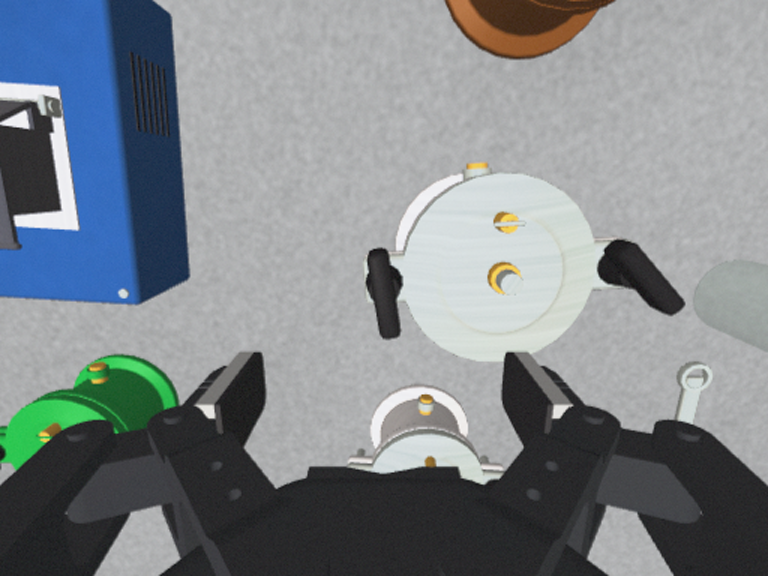

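The left bar now sits at 17.2°. Square to the knob line would be about 12°, so it's about 5° short at roughly 1.51 rad. I'll re-grip harder at the present tool angle, which itself squeezes the bar clockwise, and turn a little more.

Request:
step_arm(commands=[{"gripper": -1, "x": 0, "y": 0, "z": 35, "spin": 0}, {"gripper": -1, "x": 0, "y": 0, "z": 35, "spin": 0}, {"gripper": -1, "x": 1, "y": 1, "z": 25, "spin": 0}, {"gripper": -1, "x": 0, "y": 0, "z": 11, "spin": 0}, {"gripper": 1, "x": 0, "y": 0, "z": 0, "spin": 0}, {"gripper": 1, "x": 0, "y": 0, "z": 0, "spin": 0}, {"gripper": 1, "x": 0, "y": 0, "z": 0, "spin": 0}, {"gripper": 1, "x": 0, "y": 0, "z": 0, "spin": 0}, {"gripper": 1, "x": 0, "y": 0, "z": 0, "spin": 0}, {"gripper": 1, "x": 0, "y": 0, "z": 0, "spin": 0}], force=90)

```text
time: 8.3
eef_pos: [0.5452, -0.1298, 0.1414]
tcp_rot: [0.998, 0.07, 0.001, -0.001]
contact_force: [-2.2, 5.4, 5.5]
opening: 0.165
finger_force: 89.8
```

```bash
python3 st.py
```

```text
8.3 [ 0.5452 -0.1298  0.1414] tool y -81.95 F [-2.2  5.4  5.5] M [0.72 0.26 0.03] open 0.165 q [-0.42  0.15  1.94  0.    1.05  1.01]
```

Request:
step_arm(commands=[{"gripper": 1, "x": 0, "y": 0, "z": 0, "spin": 2}, {"gripper": 1, "x": 0, "y": 0, "z": 0, "spin": 2}, {"gripper": 1, "x": 0, "y": 0, "z": 0, "spin": 2}, {"gripper": 1, "x": 0, "y": 0, "z": 0, "spin": 0}, {"gripper": 1, "x": 0, "y": 0, "z": 0, "spin": 0}, {"gripper": 1, "x": 0, "y": 0, "z": 0, "spin": 0}, {"gripper": 1, "x": 0, "y": 0, "z": 0, "spin": 0}, {"gripper": 1, "x": 0, "y": 0, "z": 0, "spin": 0}, {"gripper": 1, "x": 0, "y": 0, "z": 0, "spin": 0}, {"gripper": 1, "x": 0, "y": 0, "z": 0, "spin": 0}])

```text
time: 9.3
eef_pos: [0.5452, -0.1299, 0.1414]
tcp_rot: [1.0, 0.019, 0.001, -0.001]
contact_force: [-1.7, 4.4, 5.6]
opening: 0.167
finger_force: 96.3
```

```bash
python3 st.py
```

```text
9.3 [ 0.5452 -0.1299  0.1414] tool y -87.8 F [-1.7  4.4  5.6] M [0.68 0.31 0.46] open 0.167 q [-0.42  0.15  1.94  0.    1.05  1.12]
```

Request:
step_arm(commands=[{"gripper": -1, "x": 0, "y": 0, "z": 0, "spin": 0}, {"gripper": -1, "x": 0, "y": 0, "z": 0, "spin": 0}, {"gripper": -1, "x": 0, "y": 0, "z": 0, "spin": 0}, {"gripper": -1, "x": 0, "y": 0, "z": -20, "spin": 0}, {"gripper": -1, "x": 0, "y": 0, "z": -45, "spin": 0}, {"gripper": -1, "x": 0, "y": 0, "z": -40, "spin": 0}, {"gripper": -1, "x": 0, "y": 0, "z": 0, "spin": -8.5}, {"gripper": -1, "x": 0, "y": 0, "z": 0, "spin": -8.5}, {"gripper": -1, "x": 0, "y": 0, "z": 0, "spin": 0}, {"gripper": -1, "x": 0, "y": 0, "z": 0, "spin": 0}])

```text
time: 10.3
eef_pos: [0.5443, -0.1311, 0.2438]
tcp_rot: [0.986, 0.164, -0.0, -0.0]
contact_force: [-0.0, -0.3, -0.6]
opening: 0.999
finger_force: 0.0
```

```bash
python3 look.py pics/w3.png
```

```text
10.3 [ 0.5443083  -0.13113323  0.24384971] [ 9.86484398e-01  1.63854767e-01 -3.52410724e-04 -1.50222384e-04] 0.999024859884994 [-0.0463213  -0.3409406  -0.58594415]
[[0.0, 0.964, 0.265, 0.067], [1.0, -0.0, 0.001, 0.001], [0.001, 0.265, -0.964, -0.129], [0.0, 0.0, 0.0, 1.0]]
tool y deg -71.13858214568972
L 801 0.15039274640629433 ((544.4091796875, -130.5420684814453), (52.11884689331055, 12.938764572143555), 11.53915023803711) -168.23105070702704
R 843 0.14965503111185813 ((575.7683715820312, -281.6268005371094), (51.746803283691406, 12.071216583251953), 53.16554260253906) 52.74025537555439
```

The left bar is at 11.6°, which is its stop. Now the right knob.

Request:
step_arm(commands=[{"gripper": -1, "x": -4.8, "y": 38.3, "z": 0, "spin": 0}, {"gripper": -1, "x": -4.8, "y": 38.3, "z": 0, "spin": 0}, {"gripper": -1, "x": -4.8, "y": 38.3, "z": 0, "spin": 0}, {"gripper": -1, "x": -4.9, "y": 38.2, "z": 0, "spin": 0}, {"gripper": -1, "x": 0, "y": 0, "z": 0, "spin": -8.55}, {"gripper": -1, "x": 0, "y": 0, "z": 0, "spin": -8.55}, {"gripper": -1, "x": 0, "y": 0, "z": 0, "spin": -8.55}, {"gripper": -1, "x": 0, "y": 0, "z": 0, "spin": -8.55}, {"gripper": -1, "x": 0, "y": 0, "z": 35, "spin": 0}, {"gripper": -1, "x": 0, "y": 0, "z": 35, "spin": 0}])

```text
time: 11.35
eef_pos: [0.5771, -0.2827, 0.1748]
tcp_rot: [0.894, 0.447, 0.001, 0.002]
contact_force: [0.3, -0.7, -1.3]
opening: 0.997
finger_force: 0.0
```

```bash
python3 st.py
```

```text
11.35 [ 0.5771 -0.2827  0.1748] tool y -36.87 F [ 0.3 -0.7 -1.3] M [-0.01  0.01  0.  ] open 0.997 q [-0.61  0.28  1.72 -0.    1.14  0.03]
```

Request:
step_arm(commands=[{"gripper": -1, "x": 0, "y": 0, "z": 24, "spin": 0}, {"gripper": -1, "x": 0, "y": 0, "z": 10, "spin": 0}, {"gripper": 1, "x": 0, "y": 0, "z": 0, "spin": 0}, {"gripper": 1, "x": 0, "y": 0, "z": 0, "spin": 0}, {"gripper": 1, "x": 0, "y": 0, "z": 0, "spin": 0}, {"gripper": 1, "x": 0, "y": 0, "z": 0, "spin": 0}, {"gripper": 1, "x": 0, "y": 0, "z": 0, "spin": 0}, {"gripper": 1, "x": 0, "y": 0, "z": 0, "spin": 0}, {"gripper": 1, "x": 0, "y": 0, "z": 0, "spin": 0}, {"gripper": 1, "x": 0, "y": 0, "z": 0, "spin": 7}])

```text
time: 12.35
eef_pos: [0.5764, -0.282, 0.1424]
tcp_rot: [0.92, 0.392, -0.0, 0.0]
contact_force: [-2.5, 1.3, 5.2]
opening: 0.154
finger_force: 88.1
```

Request:
step_arm(commands=[{"gripper": 1, "x": 0, "y": 0, "z": 0, "spin": 7}, {"gripper": 1, "x": 0, "y": 0, "z": 0, "spin": 7}, {"gripper": 1, "x": 0, "y": 0, "z": 0, "spin": 7}, {"gripper": 1, "x": 0, "y": 0, "z": 0, "spin": 7}, {"gripper": 1, "x": 0, "y": 0, "z": 0, "spin": 6}, {"gripper": 1, "x": 0, "y": 0, "z": 0, "spin": 3}, {"gripper": 1, "x": 0, "y": 0, "z": 0, "spin": 3}, {"gripper": 1, "x": 0, "y": 0, "z": 0, "spin": 3}, {"gripper": 1, "x": 0, "y": 0, "z": 0, "spin": 0}, {"gripper": 1, "x": 0, "y": 0, "z": 0, "spin": 0}])

```text
time: 13.35
eef_pos: [0.5766, -0.2825, 0.1425]
tcp_rot: [0.999, 0.032, -0.0, 0.001]
contact_force: [-2.6, 0.9, 6.0]
opening: 0.161
finger_force: 100.8
```

```bash
python3 st.py
```

```text
13.35 [ 0.5766 -0.2825  0.1425] tool y -86.33 F [-2.6  0.9  6. ] M [0.19 0.41 1.4 ] open 0.161 q [-0.61  0.31  1.74 -0.    1.09  0.9 ]
```

Request:
step_arm(commands=[{"gripper": -1, "x": 0, "y": 0, "z": 0, "spin": 0}, {"gripper": -1, "x": 0, "y": 0, "z": 0, "spin": 0}, {"gripper": -1, "x": 0, "y": 0, "z": 0, "spin": 0}, {"gripper": -1, "x": 0, "y": 0, "z": -20, "spin": 0}, {"gripper": -1, "x": 0, "y": 0, "z": -45, "spin": 0}, {"gripper": -1, "x": 0, "y": 0, "z": -40, "spin": 0}, {"gripper": -1, "x": 0, "y": 0, "z": 0, "spin": -1}, {"gripper": -1, "x": 0, "y": 0, "z": 0, "spin": 0}, {"gripper": -1, "x": 0, "y": 0, "z": 0, "spin": 0}, {"gripper": -1, "x": 0, "y": 0, "z": 0, "spin": 0}])

```text
time: 14.35
eef_pos: [0.5754, -0.2814, 0.2427]
tcp_rot: [0.999, 0.037, -0.002, -0.001]
contact_force: [0.1, -0.0, 0.4]
opening: 1.0
finger_force: 0.0
```

```bash
python3 look.py pics/w4.png
```

```text
14.35 [ 0.57539658 -0.28143077  0.24274815] [ 0.99931414  0.03696832 -0.00169601 -0.00131204] 0.9996552031514394 [ 0.13954527 -0.04713537  0.37488412]
[[0.0, 0.964, 0.266, 0.067], [1.0, -0.0, 0.001, 0.001], [0.001, 0.266, -0.964, -0.129], [0.0, 0.0, 0.0, 1.0]]
tool y deg -85.76302637063907
L 987 0.14946619272808562 ((544.3248901367188, -131.37356567382812), (52.244720458984375, 13.570006370544434), 11.74401569366455) -167.63044084292065
R 812 0.15040669211134017 ((576.591064453125, -283.169921875), (52.114097595214844, 12.911946296691895), 12.067219734191895) -167.95582029824268
```

Both bars are at their stops (11.7° and 12.1°). Next I'm moving over the guard.

Request:
step_arm(commands=[{"gripper": -1, "x": 2.5, "y": -49.7, "z": 0, "spin": 0}, {"gripper": -1, "x": 2.5, "y": -49.7, "z": 0, "spin": 0}, {"gripper": -1, "x": 2.5, "y": -49.7, "z": 0, "spin": 0}, {"gripper": -1, "x": 2.5, "y": -49.7, "z": 0, "spin": 0}, {"gripper": -1, "x": 2.5, "y": -49.7, "z": 0, "spin": 0}, {"gripper": -1, "x": 2.5, "y": -49.7, "z": 0, "spin": 0}, {"gripper": -1, "x": 2.5, "y": -49.7, "z": 0, "spin": 0}, {"gripper": -1, "x": 2.5, "y": -49.7, "z": 0, "spin": 0}, {"gripper": -1, "x": 0, "y": 0, "z": 0, "spin": -0.5}, {"gripper": -1, "x": 0, "y": 0, "z": 0, "spin": 0}])

```text
time: 15.4
eef_pos: [0.5661, 0.117, 0.2442]
tcp_rot: [0.999, 0.043, -0.001, 0.0]
contact_force: [0.4, -0.0, 0.6]
opening: 0.998
finger_force: 0.0
```

```bash
python3 look.py pics/w5.png; python3 - <<'E'
from h import *
P=np.load("wP.npy");C=np.load("wC.npy").astype(int);X=P.reshape(-1,3);C=C.reshape(-1,3)
m=(np.hypot(X[:,0]-.575,X[:,1]-.116)<.06)&(X[:,2]>.125)&(X[:,2]<.142)
print(m.sum(),np.median(X[m],0),cv2.minAreaRect((X[m][:,:2]*1000).astype(np.float32)))
m=(abs(X[:,2]-.09)<.005)&(C[:,2]>C[:,0]+40)&(X[:,1]<.4); print(cv2.minAreaRect((X[m][:,:2]*1000).astype(np.float32)),np.median(X[m][:,2]))
E
```

```text
15.4 [0.56610054 0.11700426 0.244199  ] [ 9.99077908e-01  4.29226678e-02 -9.58953236e-04  2.40574653e-04] 0.9982876823598278 [ 0.39293334 -0.01485935  0.63827454]
[[0.0, 0.964, 0.266, 0.067], [1.0, -0.0, 0.001, 0.001], [0.001, 0.266, -0.964, -0.129], [0.0, 0.0, 0.0, 1.0]]
tool y deg -85.07988851703207
L 253 0.14583850676531096 ((541.513671875, -125.01155090332031), (48.94826126098633, 3.014014959335327), 11.877534866333008) -167.2904384899757
3967 [0.57772535 0.11832584 0.13509465] ((575.3054809570312, 118.26496887207031), (78.23250579833984, 48.02750778198242), 4.869191646575928)
((543.6915893554688, 200.80392456054688), (315.87249755859375, 299.0290222167969), 4.439326763153076) 0.09023833927118571
```

View pics/w5.png

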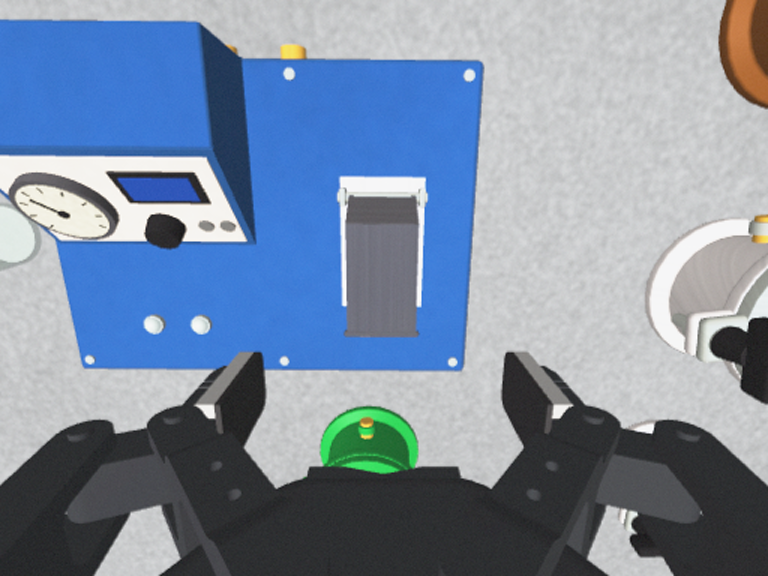

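The guard is at px (382,270), with its hinge at row 190 and lip at row 335. Its centre is within 1 mm of prediction, so the tool is centred on it. The tool can't be tilted, so I'll grip the guard by its side walls and carry it along the hinge arc. First come the descent and the arc steps.

Request:
step_arm(commands=[{"gripper": -1, "x": 0, "y": 0, "z": 40, "spin": 0}, {"gripper": -1, "x": 0, "y": 0, "z": 40, "spin": 0}, {"gripper": -1, "x": 0, "y": 0, "z": 32, "spin": 0}, {"gripper": -1, "x": 0, "y": 0, "z": 14, "spin": 0}, {"gripper": 1, "x": 0, "y": 0, "z": 0, "spin": 0}, {"gripper": 1, "x": 0, "y": 0, "z": 0, "spin": 0}, {"gripper": 1, "x": 0, "y": 0, "z": 0, "spin": 0}, {"gripper": 1, "x": 0, "y": 0, "z": 0, "spin": 0}, {"gripper": 1, "x": 0, "y": 0, "z": 0, "spin": 0}, {"gripper": 1, "x": 0, "y": 0, "z": 0, "spin": 0}], force=30)

```text
time: 16.45
eef_pos: [0.5681, 0.1182, 0.1226]
tcp_rot: [0.999, 0.04, 0.002, -0.002]
contact_force: [-0.6, 5.9, 2.3]
opening: 0.507
finger_force: 35.1
```

```bash
python3 st.py; python3 - <<'E'
from h import *
s=get_state(); h=np.array([.6205,.1215]); a=np.radians(4.7)
rx=((np.array(s["eef_pos"])[:2]-h)@[np.cos(a),np.sin(a)])*1e3; rz=(s["eef_pos"][2]+.007-.098)*1e3
t=np.linspace(0,1.65,11); p=(rx+1j*rz)*np.exp(-1j*t); d=np.diff(p)
print(rx,rz); print([(round(z.real,1),round(-z.imag,1)) for z in d])
E
```

```text
16.45 [0.5681 0.1182 0.1226] tool y -85.38 F [-0.6  5.9  2.3] M [ 0.98  0.23 -0.37] open 0.507 q [0.03 0.21 1.91 0.01 1.02 1.52]
-52.529585265099 31.559323387345657
[(np.float64(5.9), np.float64(-8.2)), (np.float64(7.2), np.float64(-7.1)), (np.float64(8.2), np.float64(-5.8)), (np.float64(9.1), np.float64(-4.4)), (np.float64(9.7), np.float64(-2.9)), (np.float64(10.0), np.float64(-1.2)), (np.float64(10.1), np.float64(0.4)), (np.float64(9.9), np.float64(2.1)), (np.float64(9.4), np.float64(3.7)), (np.float64(8.7), np.float64(5.2))]
```

Request:
step_arm(commands=[{"gripper": 1, "x": 2.8, "y": 0, "z": -4.2, "spin": 0}, {"gripper": 1, "x": 3.1, "y": 0, "z": -4, "spin": 0}, {"gripper": 1, "x": 3.5, "y": 0, "z": -3.7, "spin": 0}, {"gripper": 1, "x": 3.7, "y": 0, "z": -3.4, "spin": 0}, {"gripper": 1, "x": 4, "y": 0, "z": -3.1, "spin": 0}, {"gripper": 1, "x": 4.2, "y": 0, "z": -2.7, "spin": 0}, {"gripper": 1, "x": 4.5, "y": 0, "z": -2.4, "spin": 0}, {"gripper": 1, "x": 4.6, "y": 0, "z": -2, "spin": 0}, {"gripper": 1, "x": 4.8, "y": 0, "z": -1.6, "spin": 0}, {"gripper": 1, "x": 4.9, "y": 0, "z": -1.3, "spin": 0}])

```text
time: 17.45
eef_pos: [0.6033, 0.121, 0.1484]
tcp_rot: [0.999, 0.041, -0.005, -0.002]
contact_force: [-9.0, 3.5, 2.7]
opening: 0.508
finger_force: 34.0
```

```bash
python3 st.py
```

```text
17.45 [0.6033 0.121  0.1484] tool y -85.26 F [-9.   3.5  2.7] M [ 0.56  1.78 -0.12] open 0.508 q [0.03 0.26 1.8  0.   1.1  1.52]
```

Request:
step_arm(commands=[{"gripper": 1, "x": 5, "y": 0, "z": -0.8, "spin": 0}, {"gripper": 1, "x": 5, "y": 0, "z": -0.4, "spin": 0}, {"gripper": 1, "x": 5, "y": 0, "z": 0, "spin": 0}, {"gripper": 1, "x": 5, "y": 0, "z": 0.4, "spin": 0}, {"gripper": 1, "x": 5, "y": 0, "z": 0.8, "spin": 0}, {"gripper": 1, "x": 5, "y": 0, "z": 1.3, "spin": 0}, {"gripper": 1, "x": 4.8, "y": 0, "z": 1.6, "spin": 0}, {"gripper": 1, "x": 4.6, "y": 0, "z": 2.1, "spin": 0}, {"gripper": 1, "x": 4.4, "y": 0, "z": 2.4, "spin": 0}, {"gripper": 1, "x": 4.3, "y": 0, "z": 2.8, "spin": 0}])

```text
time: 18.45
eef_pos: [0.6535, 0.125, 0.1425]
tcp_rot: [0.999, 0.041, -0.002, -0.001]
contact_force: [-10.5, 3.9, 13.6]
opening: 0.509
finger_force: 32.5
```

```bash
python3 st.py; python3 - <<'E'
from h import *
c,P=cloud("side"); save(c,"pics/s2.png",(190,110,310,220),5)
E
```

```text
18.45 [0.6535 0.125  0.1425] tool y -85.26 F [-10.5   3.9  13.6] M [ 0.28  2.19 -0.18] open 0.509 q [0.04 0.36 1.68 0.   1.11 1.52]
```

View pics/s2.png

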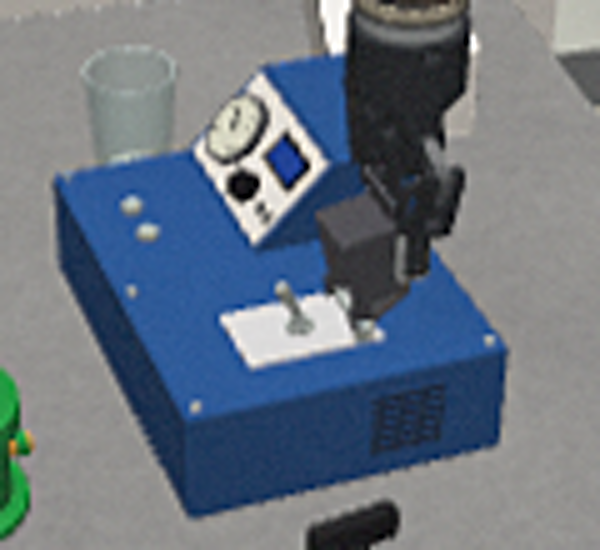

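The guard is upright, and the toggle at px (295,305) is exposed and leaning to the lip side. I'll release, rise clear and go round to the front of the toggle with the fingers shut.

Request:
step_arm(commands=[{"gripper": -1, "x": 0, "y": 0, "z": 0, "spin": 0}, {"gripper": -1, "x": 0, "y": 0, "z": 0, "spin": 0}, {"gripper": -1, "x": 0, "y": 0, "z": 0, "spin": 0}, {"gripper": -1, "x": 0, "y": 0, "z": -25, "spin": 0}, {"gripper": -1, "x": 0, "y": 0, "z": -50, "spin": 0}, {"gripper": 0.2, "x": -27, "y": 0, "z": 0, "spin": 0}, {"gripper": 1, "x": -27, "y": 0, "z": 0, "spin": 0}, {"gripper": 1, "x": -27, "y": 0, "z": 0, "spin": 0}, {"gripper": 1, "x": -27, "y": 0, "z": 0, "spin": 0}, {"gripper": 1, "x": 0, "y": 0, "z": 0, "spin": 0}])

```text
time: 19.5
eef_pos: [0.5444, 0.1142, 0.212]
tcp_rot: [0.999, 0.042, -0.001, 0.0]
contact_force: [0.7, -0.8, 0.2]
opening: 0.145
finger_force: 0.0
```

```bash
cat > g.py <<'E'
import sys
from h import *
exec(open("st.py").read().split("\n",1)[1])
h=np.array([.6205,.1215]); a=np.radians(4.7); d=(s["eef_pos"][:2]-h)*1e3
print("rel hinge x,y,z mm",d@[np.cos(a),np.sin(a)],d@[-np.sin(a),np.cos(a)],s["eef_pos"][2]*1e3-98)
c,P=cloud("wrist"); save(c,sys.argv[1],scale=1.5)
X=P.reshape(-1,3); Q=np.c_[(X[:,:2]-h)@np.array([[np.cos(a),-np.sin(a)],[np.sin(a),np.cos(a)]]),X[:,2]-.09]*1e3
m=(abs(Q[:,1])<12)&(Q[:,0]>-60)&(Q[:,0]<-8)&(Q[:,2]>12)&(Q[:,2]<60); print("toggle pts",m.sum(),np.median(Q[m],0) if m.any() else "",Q[m][np.argsort(Q[m][:,2])[-8:]].mean(0) if m.any() else "")
m=(abs(Q[:,1])<24)&(Q[:,0]>-5)&(Q[:,0]<70)&(Q[:,2]>10); print("guard pts",m.sum(),np.percentile(Q[m],[5,50,95],axis=0).round() if m.any() else "")
E
python3 g.py pics/w6.png
```

```text
19.5 [0.5444 0.1142 0.212 ] tool y -85.23 F [ 0.7 -0.8  0.2] M [-0.02 -0.01  0.01] open 0.145 q [ 0.02  0.06  1.9  -0.    1.19  1.51]
rel hinge x,y,z mm -76.44289473354746 -1.0167973677306594 113.97852641791388
toggle pts 222 [-40.54586266   0.24435241  32.84244813] [-44.43807249   0.81964878  39.02894952]
guard pts 4084 [[ -3. -20.  74.]
 [ 12.   0.  78.]
 [ 21.  20. 100.]]
```

The guard has stayed up and the toggle tip is about 45 mm in front of the hinge, as expected. I'll descend in front of it and push.

Request:
step_arm(commands=[{"gripper": 1, "x": 0, "y": 0, "z": 40, "spin": 0}, {"gripper": 1, "x": 0, "y": 0, "z": 32, "spin": 0}, {"gripper": 1, "x": 0, "y": 0, "z": 14, "spin": 0}, {"gripper": 1, "x": 0, "y": 0, "z": 0, "spin": 0}, {"gripper": 1, "x": 6, "y": 0, "z": 0, "spin": 0}, {"gripper": 1, "x": 6, "y": 0, "z": 0, "spin": 0}, {"gripper": 1, "x": 6, "y": 0, "z": 0, "spin": 0}, {"gripper": 1, "x": 6, "y": 0, "z": 0, "spin": 0}, {"gripper": 1, "x": 6, "y": 0, "z": 0, "spin": 0}, {"gripper": 1, "x": 2, "y": 0, "z": 0, "spin": 0}])

```text
time: 20.55
eef_pos: [0.5801, 0.117, 0.127]
tcp_rot: [0.999, 0.041, 0.001, 0.0]
contact_force: [-0.3, 0.1, -0.2]
opening: -0.005
finger_force: 0.0
```

```bash
python3 st.py
```

```text
20.55 [0.5801 0.117  0.127 ] tool y -85.24 F [-0.3  0.1 -0.2] M [-0.   -0.01  0.02] open -0.005 q [ 0.03  0.23  1.88 -0.    1.03  1.52]
```

Request:
step_arm(commands=[{"gripper": 1, "x": 0, "y": 0, "z": 0, "spin": 0}, {"gripper": 1, "x": 0, "y": 0, "z": 0, "spin": 0}, {"gripper": 1, "x": -20, "y": 0, "z": 0, "spin": 0}, {"gripper": 1, "x": -12, "y": 0, "z": 0, "spin": 0}, {"gripper": 1, "x": 0, "y": 0, "z": -40, "spin": 0}, {"gripper": 1, "x": 0, "y": 0, "z": -46, "spin": 0}, {"gripper": 1, "x": 0, "y": 0, "z": 0, "spin": 0}, {"gripper": 1, "x": 0, "y": 0, "z": 0, "spin": 0}, {"gripper": 1, "x": 0, "y": 0, "z": 0, "spin": 0}, {"gripper": 1, "x": 0, "y": 0, "z": 0, "spin": 0}])

```text
time: 21.55
eef_pos: [0.5458, 0.1143, 0.2105]
tcp_rot: [0.999, 0.042, -0.002, -0.0]
contact_force: [0.0, -0.4, 0.6]
opening: 0.002
finger_force: 0.0
```

```bash
python3 g.py pics/w7.png
```

```text
21.55 [0.5458 0.1143 0.2105] tool y -85.24 F [ 0.  -0.4  0.6] M [ 0.01  0.   -0.05] open 0.002 q [0.02 0.06 1.9  0.   1.18 1.51]
rel hinge x,y,z mm -74.99872945057837 -1.0605286670770067 112.5214452008787
toggle pts 175 [-22.64150934   0.19296934  35.72257164] [-20.2045322    0.24382534  38.87558238]
guard pts 4118 [[ -3. -20.  74.]
 [ 12.   0.  77.]
 [ 21.  20. 100.]]
```

View pics/w7.png

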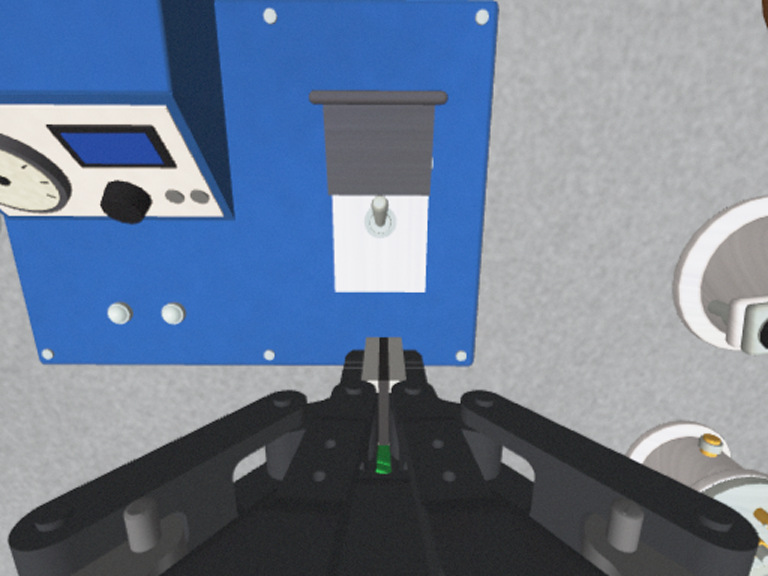

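The toggle is thrown: its tip is at px (380,200), 21 mm in front of the hinge. The guard is still upright. Now I'm going over and behind the guard with the fingers shut.

Request:
step_arm(commands=[{"gripper": 1, "x": 0, "y": 0, "z": -25, "spin": 0}, {"gripper": 1, "x": 0, "y": 0, "z": -5, "spin": 0}, {"gripper": 1, "x": 38, "y": -0.5, "z": 0, "spin": 0}, {"gripper": 1, "x": 38, "y": -0.5, "z": 0, "spin": 0}, {"gripper": 1, "x": 38, "y": 0, "z": 0, "spin": 0}, {"gripper": 1, "x": 38, "y": 0, "z": 0, "spin": 0}, {"gripper": 1, "x": 0, "y": 0, "z": 0, "spin": 0}, {"gripper": 1, "x": 0, "y": 0, "z": 35, "spin": 0}, {"gripper": 1, "x": 0, "y": 0, "z": 31, "spin": 0}, {"gripper": 1, "x": 0, "y": 0, "z": 0, "spin": 0}])

```text
time: 22.6
eef_pos: [0.6941, 0.1278, 0.169]
tcp_rot: [0.999, 0.042, -0.007, -0.0]
contact_force: [-0.9, -0.8, -1.0]
opening: -0.002
finger_force: 0.0
```

```bash
python3 g.py pics/w8.png
```

```text
22.6 [0.6941 0.1278 0.169 ] tool y -85.24 F [-0.9 -0.8 -1. ] M [-0.09  0.05 -0.01] open -0.002 q [0.04 0.42 1.55 0.   1.19 1.53]
rel hinge x,y,z mm 73.87482785938728 0.225897202847148 71.04975252299158
toggle pts 0  
guard pts 449 [[ 27.  -4.  61.]
 [ 65.  -0. 103.]
 [ 70.   3. 117.]]
```

Request:
step_arm(commands=[{"gripper": 1, "x": -12, "y": 0, "z": 0, "spin": 0}, {"gripper": 1, "x": -10, "y": 0, "z": 0, "spin": 0}, {"gripper": 1, "x": -10, "y": 0, "z": 0, "spin": 0}, {"gripper": 1, "x": -10, "y": 0, "z": 0, "spin": 0}, {"gripper": 1, "x": -10, "y": 0, "z": 0, "spin": 0}, {"gripper": 1, "x": -10, "y": 0, "z": 0, "spin": 0}, {"gripper": 1, "x": -10, "y": 0, "z": 0, "spin": 0}, {"gripper": 1, "x": -10, "y": 0, "z": 0, "spin": 0}, {"gripper": 1, "x": -10, "y": 0, "z": 0, "spin": 0}, {"gripper": 1, "x": -5, "y": 0, "z": 0, "spin": 0}])

```text
time: 23.65
eef_pos: [0.6003, 0.1199, 0.1759]
tcp_rot: [0.999, 0.042, -0.001, -0.0]
contact_force: [0.8, -0.1, 1.0]
opening: 0.001
finger_force: 0.2
```

Request:
step_arm(commands=[{"gripper": 1, "x": -8, "y": 0, "z": 2, "spin": 0}, {"gripper": 1, "x": -8, "y": 0, "z": 3, "spin": 0}, {"gripper": 1, "x": -8, "y": 0, "z": 3, "spin": 0}, {"gripper": 1, "x": -8, "y": 0, "z": 4, "spin": 0}, {"gripper": 1, "x": -6, "y": 0, "z": 4, "spin": 0}, {"gripper": 1, "x": 0, "y": 0, "z": 3, "spin": 0}, {"gripper": 1, "x": 0, "y": 0, "z": 1, "spin": 0}, {"gripper": 1, "x": 0, "y": 0, "z": 1, "spin": 0}, {"gripper": 1, "x": 0, "y": 0, "z": 0, "spin": 0}, {"gripper": 1, "x": 0, "y": 0, "z": 0, "spin": 0}])

```text
time: 24.65
eef_pos: [0.5642, 0.1167, 0.1556]
tcp_rot: [0.999, 0.042, 0.0, -0.0]
contact_force: [-0.4, 0.3, -0.0]
opening: -0.001
finger_force: 0.0
```

```bash
python3 g.py pics/w9.png
```

```text
24.65 [0.5642 0.1167 0.1556] tool y -85.24 F [-0.4  0.3 -0. ] M [-0.03 -0.01 -0.01] open -0.001 q [0.03 0.16 1.9  0.   1.08 1.52]
rel hinge x,y,z mm -56.51671932717948 -0.13826503704616616 57.62143500528762
toggle pts 3162 [-28.90468449  -0.09411696  48.19287943] [-48.34740404   1.97091026  59.77641192]
guard pts 1273 [[ -5. -20.  11.]
 [ -1.   0.  27.]
 [  4.  20.  37.]]
```

Request:
step_arm(commands=[{"gripper": 1, "x": 0, "y": 0, "z": 2, "spin": 0}, {"gripper": 1, "x": 0, "y": 0, "z": 2, "spin": 0}, {"gripper": 1, "x": 0, "y": 0, "z": 1, "spin": 0}, {"gripper": 1, "x": 0, "y": 0, "z": 1, "spin": 0}, {"gripper": 1, "x": 0, "y": 0, "z": 1, "spin": 0}, {"gripper": 1, "x": 0, "y": 0, "z": 1, "spin": 0}, {"gripper": 1, "x": 0, "y": 0, "z": 0, "spin": 0}, {"gripper": 1, "x": 0, "y": 0, "z": 0, "spin": 0}, {"gripper": 1, "x": 0, "y": 0, "z": 0, "spin": 0}, {"gripper": 1, "x": 0, "y": 0, "z": 0, "spin": 0}])

```text
time: 25.7
eef_pos: [0.5638, 0.1168, 0.149]
tcp_rot: [0.999, 0.042, -0.0, 0.0]
contact_force: [-4.1, -0.8, 6.8]
opening: -0.002
finger_force: 3.5
```

```bash
python3 st.py
```

```text
25.7 [0.5638 0.1168 0.149 ] tool y -85.23 F [-4.1 -0.8  6.8] M [-0.02  0.76  0.02] open -0.002 q [ 0.03  0.17  1.9  -0.    1.07  1.52]
```

Contact is at the expected shut height with 7 N. I'll press slightly more, then retreat and check.

Request:
step_arm(commands=[{"gripper": 1, "x": 0, "y": 0, "z": 1, "spin": 0}, {"gripper": 1, "x": 0, "y": 0, "z": 0, "spin": 0}, {"gripper": 1, "x": 0, "y": 0, "z": 0, "spin": 0}, {"gripper": 1, "x": 0, "y": 0, "z": -5, "spin": 0}, {"gripper": 1, "x": 0, "y": 0, "z": -20, "spin": 0}, {"gripper": 1, "x": 0, "y": 0, "z": -40, "spin": 0}, {"gripper": 1, "x": -30, "y": 0, "z": -30, "spin": 0}, {"gripper": 1, "x": 0, "y": 0, "z": 0, "spin": 0}, {"gripper": 1, "x": 0, "y": 0, "z": 0, "spin": 0}, {"gripper": 1, "x": 0, "y": 0, "z": 0, "spin": 0}])

```text
time: 26.7
eef_pos: [0.5336, 0.1142, 0.24]
tcp_rot: [0.999, 0.042, -0.001, -0.0]
contact_force: [-0.3, 0.6, -0.4]
opening: -0.001
finger_force: 0.0
```

```bash
python3 g.py pics/wa.png; python3 - <<'E'
from h import *
h=np.array([.6205,.1215]); a=np.radians(4.7); A=np.array([[np.cos(a),-np.sin(a)],[np.sin(a),np.cos(a)]])
c,P=cloud("wrist"); X=P.reshape(-1,3); Q=np.c_[(X[:,:2]-h)@A,X[:,2]-.09]*1e3
m=(abs(Q[:,1])<18)&(Q[:,0]>-82)&(Q[:,0]<-18)&(abs(Q[:,2]-50)<25); k=np.polyfit(Q[m,0],Q[m,2],1); print(m.sum(),"slope",-k[0],"z at -50",np.polyval(k,-50))
d=(abs(Q[:,1])<60)&(abs(Q[:,1])>30)&(Q[:,0]>-80)&(Q[:,0]<60)&(abs(Q[:,2])<8); k=np.polyfit(Q[d,0],Q[d,2],1); print("deck slope",-k[0],k[1])
E
python3 m.py | tail -4; python3 m.py | head -2
```

```text
26.7 [0.5336 0.1142 0.24  ] tool y -85.24 F [-0.3  0.6 -0.4] M [0.04 0.01 0.02] open -0.001 q [ 0.02  0.01  1.9  -0.    1.24  1.51]
rel hinge x,y,z mm -87.23205516014661 -0.13313462200697987 141.99496183958553
toggle pts 1694 [-3.35738895e+01  1.16028236e-02  4.51327916e+01] [-41.79986145   3.21191645  46.93959674]
guard pts 442 [[ -5. -20.  11.]
 [ -1.   1.  23.]
 [  4.  21.  31.]]
3010 slope -0.0002384678672199292 z at -50 45.180364555473545
deck slope -0.0002086773561826921 0.20031318845760449
bottle 555 [ 0.51557824 -0.49855603  0.05024395] [ 0.58208276 -0.43197492  0.15462748]
beaker 355 [0.51742075 0.42798039 0.02011543] [0.58813203 0.50016279 0.09849928]
brown 1477 [ 0.72012659 -0.30880511  0.08745092] [ 0.8500768  -0.11062709  0.15537034]
wrench 392 [ 0.28911154 -0.51670351  0.00301525] [ 0.50052927 -0.43514229  0.01390351]
L 66 [ 0.54213402 -0.12905942  0.14917348] rect ((542.0897827148438, -130.13668823242188), (48.72735595703125, 12.058951377868652), 8.7205228805542) axis -169.02298648391803
R 80 [ 0.57478426 -0.28098392  0.14911524] rect ((574.2024536132812, -281.34814453125), (51.301658630371094, 13.268586158752441), 11.611597061157227) axis -167.75628044328874
```

View pics/wa.png

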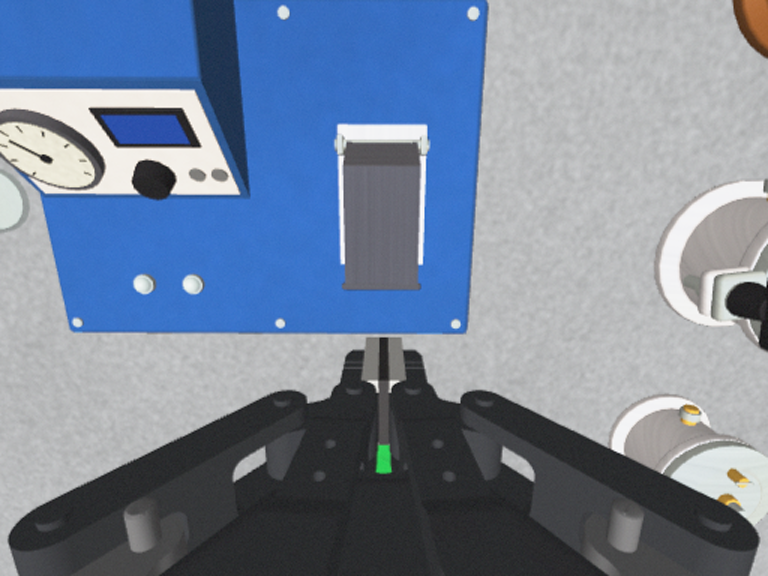

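The guard is flat shut at px (382,220), with its top 45.2 mm above the deck and no slope. Both knobs are at their stops, the bystanders haven't moved, and the arm is clear. Handing in.

```bash
python3 -c "
from plant import *
print(sign_off())"
```

```text
the job is handed in; nothing more can be done
None
```

I turned both wing knobs to their stops, then lifted the guard, threw the toggle to armed and shut the guard flat again; the bottle, beaker and wrench did not move. I handed the job in at about 27 s, and sign-off gave no verdict.

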